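# Clip an air reservoir and vent it through its cap

## Robot

A 7-joint arm with a two-finger parallel gripper is mounted at the origin on a cart in front of the work surface, level with it; the furniture and walls round the work are solid. World frame = base frame: x ahead of the robot, y to its left, z up, the work surface at z = 0. Lengths are in mm, angles in rad, forces in N, time in s.
With the tool pointing down it reaches from about 400 to 875 mm from the base axis. Payload 4.4 kg.
Tool frame: the origin (TCP) lies midway between the tips of the shut fingers; the grasp point (between the pads) lies 19 mm behind it; z points along the fingers, y is the line along which they close (so a half turn about z gives the same grasp; the last joint's range is limited). The gripper opens to 85 mm and grips with 20 to 120 N. Pads are 22 mm wide; open, the fingers measure 114 mm over their backs; the gripper's body (76 mm by 85 mm) begins 54 mm behind the grasp point. The pads swing forward as they close: fully open they stand 13 mm farther back than shut.
Start: joints at [1.089, 0.628, 0.038, 1.517, -0.027, 0.996, -0.02], TCP at [262.577, -594.618, 231.313] pointing down, gripper open.
Joint ranges: [-3.06, 3.06], [-0.37, 2.12], [-1.25, 1.32], [0.18, 2.47], [-1.1, 4.24], [0.23, 1.98], [-2.94, 2.94]. Speed limits (rad/s): [2.57, 2.57, 3.14, 3.14, 3.14, 3.14, 3.14].

## Interface

Orientations are given as [roll, pitch, yaw] about the fixed x, y, z axes, in that order (R = Rz(yaw) Ry(pitch) Rx(roll)).
In Python, from cell import read_state, get_image, finish_job gives the robot as it stands.
- The arm moves only by the tool send_rows, never from a script. Its argument "series" is a list of rows, each an object of numbers: "ax", "ay", "az": the turn, a rotation vector about the tool's x, y, z in rad; "dx", "dy", "dz": the shift along the tool's x, y, z in cm; "hand": the closure, from 0 (fully open) to 1 (shut). In form: [{"ax": .., "ay": .., "az": .., "dx": .., "dy": .., "dz": .., "hand": ..}, ...]. A call has 1 to 10 rows; each row is the pose to reach, as a shift and turn from the pose commanded when the call began, along the tool's axes at that moment; what a row does not reach only later rows make up. A row lasts 1/10 s, in which the tool goes at most 50 mm and 8.59 degrees, less where a joint would pass 70% of its speed; a pose out of reach is approached as far as the arm can. A call with a gripper value outside its range is refused whole. The fingers move at their own pace and stop on an object; the grip force is fixed at half the most. Time passes only in rows, so rows that repeat a pose let the fingers close. It gives the time, the measured TCP pose, the force, the opening and the grip force at its end, in the units of the state.
- read_state(): the state, without advancing time (a new reading comes with each control period).
- get_image(name): name is "side" or "top" or "wrist"; returns a dict with "pixels" (400x640x3 uint8, red, green, blue), "mtx" (3x3 intrinsics, pixels), "R" (3x3) and "t" (3): a world point X has camera coordinates R X + t. Camera axes: x right, y down, z forward; pixel columns grow to the right and rows downward; lengths in mm; the calibration is good to about 2 mm. A picture is of the moment at which its call begins. There is no depth.
- finish_job(): hands the job in; it is judged then, once.
The state is a dict: "clock": time; "qpos": joint angles; "qd": joint speeds; "tau": joint torques, N m; "eef_pos": TCP position; "tool_rot": TCP orientation; "force": force on the tool from outside, world axes, zero at the start; "torque": the same for the moment, N m; "width": finger opening in mm; "gripper_force": force on a finger pad.
Only numpy, scipy, OpenCV 4.12 (cv2) and the standard library are available. Lean on these libraries where they do the work, as an engineer would, in place of code of your own. Each camera call takes 0.05 s, during which the arm holds its last target. There are 200 camera calls.

## Task

The little air reservoir must be vented before it goes back into stock. Pick it up and push it into the sprung clip on the steel plate, so that it stands upright on the plate with the jaws closed round it, and let go of it. Then set the vent cap on its nipple, press it down until it clicks on, keep pressing on past the click so that the cap goes fully home and the valve pin under it is held in, and finish like that, still pressing the cap down and without letting go; leave the bushing, the coupler and the gauge where they are.

Things in the scene. Friction and masses are not known exactly. Their poses are not given: they have to be found in the camera images.
- reservoir: Loose upright air reservoir, 0.22 kg: smooth round aluminium body, diameter 40, height 60 mm, two thin dark bands; on it a brass hexagon 34 across flats, 60 to 66 mm high, whose top is the seat of the vent cap; above it the slim brass nipple. Origin: centre of its underside, z up. Grasp it round the aluminium part; fingertips kept 30 mm above its underside clear the clip.
- nipple_top (a point): End of the reservoir's nipple, on its axis, 88 mm above its underside. The nipple is 22 mm long: groove diameter 12.4 for the lowest 12 mm, 3 mm slope, head diameter 18 for 3 mm, then a taper to diameter 11 at the end. A thin steel valve pin, diameter 5.6, stands 7 mm out of it.
- vent_cap: Loose vent cap, 0.12 kg, standing mouth down: steel skirt, diameter 38, height 27.5 mm, with four small holes; on it a black fluted grip, diameter 23, height 28 mm (55.5 in all). The skirt's top is a ledge for fingertips to push on. Bore diameter 26, 22.5 mm deep, with four sprung locking balls 4 mm above the rim. Origin: centre of the rim, its lowest face; z up.
- cap_ledge (a point): Centre of the level of the vent cap's ledge, 27.5 mm above its rim. Pressing: the balls meet the nipple's taper with the rim 17.5 mm above the seat, resist up to about 7 N at 16 mm and drop into the groove at 12 to 9 mm (click: the push turns to a pull); from 6.5 mm on the pin's spring resists, 3 to 9 N, until the rim stops on the seat (cap origin 66 mm above the reservoir's). Let go, the cap rises 6 mm.
- clip: Dark steel plate, 120 x 84 x 5 mm, screwed to the worktop, carrying the sprung clip: two bent steel jaws, a back stop and pivots, up to 30 mm above the worktop. Origin: centre of the plate's underside. Its x axis points from the mouth of the clip to its back, the way the reservoir is pushed in; the mouth faces roughly to the robot. z up.
- clip_seat (a point): On the plate's upper face (5 mm above the worktop), 15 mm from the plate's centre along its x axis: centre of the round space between the jaws, where the centre of the reservoir's underside must come (a back stop is there). Axes as the plate's. The mouth's flared lips end 30 mm before this point, 50 mm apart; the gap narrows to about 29 mm at 14 mm before it.
- jaw_left (a joint): Left jaw of the clip seen along the plate's x axis, sprung steel strip 16 mm high; hinge angle in rad: 0 shut, grows outward, about 0.14 as the reservoir passes, about 0.03 when closed on it. The two jaws together resist the reservoir with about 5 N; once it is 5 mm short of the seat they draw it in.
- jaw_right (a joint): Right jaw of the clip, the same.
- valve_pin (a joint): Valve pin in the reservoir's nipple, m: 0 standing out, grows as it is pressed in, about 0.0065 with the cap fully home.
- bushing: Loose turned steel bushing with two grooves, standing on end, diameter 50, height 46 mm; leave alone. Origin: centre of its underside.
- coupler: Loose steel quick air coupler lying on the worktop, 25 x 72 x 24 mm; leave alone. Origin: centre of its underside.
- gauge: Loose pressure gauge lying face up, 78 x 55 x 24 mm; leave alone. Origin: centre of its underside.

How it is judged:
By the outcome, as a careful person would: the job done as asked, in the order asked, and still so for the second after the job is handed in, while the arm keeps its last pose, push and grip.
It also fails if it takes over 59 s, if anything falls off the work surface, if the arm or the gripper's body presses on something with over 40 N, if the wrist force passes 120 N, or if a joint passes its speed limit or range.

## Working session

There is one attempt and no reset: what is moved stays moved. The work goes in short steps, Python scripts to look and compute and a tool call to move; the robot and the scene stay as the last step left them, time stands still between calls to the robot, and variables do not carry over. Pictures are saved under pics/ and viewed, at most 10 in all, crops included, and the job is handed in when it is done.

Besides the shell and the picture viewer there is one more tool, called after "Request:" by a JSON object that holds its "fn" and its "kwargs". send_rows: Moves the arm, as the interface text tells. Its arguments: {"type":"object","properties":{"series":{"type":"array","items":{"type":"object","properties":{"ax":{"type":"number"},"ay":{"type":"number"},"az":{"type":"number"},"dx":{"type":"number"},"dy":{"type":"number"},"dz":{"type":"number"},"hand":{"type":"number"}}}}},"required":["series"]}

```bash
mkdir -p pics; ls; cat > h.py <<'E'
from cell import *
import numpy as np, cv2
def snap(n,f):
    d=get_image(n); np.savez('pics/'+f+'.npz',**d); cv2.imwrite('pics/'+f+'.png',d['pixels'][:,:,::-1]); return d
def load(f): return np.load('pics/'+f+'.npz')
def onz(d,u,v,z):
    r=d['R'].T@np.linalg.inv(d['mtx'])@np.array([u,v,1.]); c=-d['R'].T@d['t']
    return c+r*(z-c[2])/r[2]
def proj(d,X):
    p=d['mtx']@(d['R']@np.array(X,float)+d['t']); return p[:2]/p[2]
E
python3 - <<'E'
from h import *
a=snap('top','top0');b=snap('side','side0')
for d in(a,b): print(d['mtx'],d['R'],-d['R'].T@d['t'])
print(read_state())
E
```

```text
pics
[[438.89545148   0.         323.37568079]
 [  0.         438.89545148 194.49356341]
 [  0.           0.           1.        ]] [[-0.00224519 -0.9999337  -0.0112939 ]
 [-0.98472967  0.00417677 -0.17404032]
 [ 0.17407596  0.01073069 -0.98467376]] [ 372.49563764   -7.32106472 1329.54582508]
[[393.4853197    0.         313.2287288 ]
 [  0.         393.4853197  201.00661698]
 [  0.           0.           1.        ]] [[ 0.99978436  0.00968987 -0.01836689]
 [-0.01314204 -0.38957226 -0.92090213]
 [-0.01607865  0.92094493 -0.38936091]] [ 590.47479546 -897.43461892  450.87899488]
{'clock': 0.1, 'qpos': array([ 1.0891761 ,  0.62923673,  0.03845039,  1.51828532, -0.02697817,
        0.99629181, -0.01999825]), 'qd': array([ 2.22814409e-04, -2.35258680e-03,  6.63681806e-04, -1.70688000e-03,
       -7.21100110e-04,  7.80622877e-05, -4.10958716e-04]), 'tau': array([ 3.41624152e-03, -5.64536512e+01,  1.23089880e+00, -1.93974316e+01,
        1.14117673e-02,  5.43402581e-03, -2.79494721e-07]), 'eef_pos': array([ 262.3517526 , -594.08509703,  230.48656603]), 'tool_rot': array([-3.13989000e+00,  3.82151961e-05,  4.15828935e-01]), 'force': array([-0.28078462, -0.16941363,  0.6559392 ]), 'torque': array([ 0.03213897,  0.03221174, -0.01387061]), 'gripper_force': 0.0, 'width': 85.46429516393067}
```

View pics/top0.png

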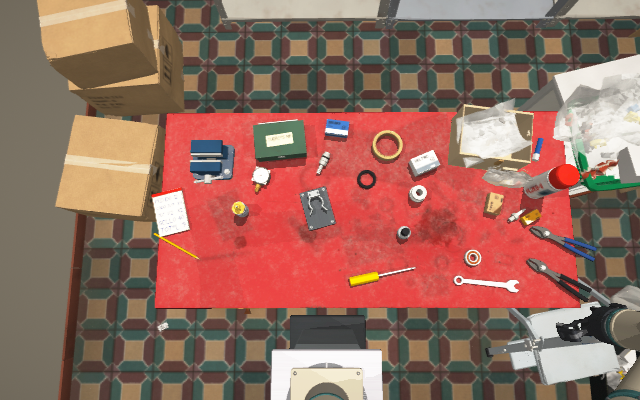

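View pics/side0.png

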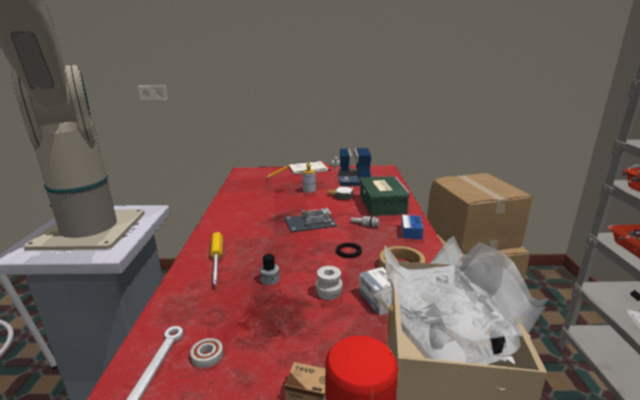

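The top view shows the reservoir near (240,209), the clip plate near (319,209), the cap near (404,233) and the bushing near (418,194). I'll enlarge these.

```bash
python3 - <<'E'
from h import *
i=cv2.imread('pics/top0.png'); s=cv2.imread('pics/side0.png')
def c(i,x,y,w,h,k): return cv2.resize(i[y:y+h,x:x+w],None,fx=k,fy=k,interpolation=cv2.INTER_CUBIC)
A=np.hstack([c(i,295,180,50,56,8)[:300*2][:448],c(i,220,190,40,56,8)[:, :320]])
B=np.hstack([c(i,384,215,40,19,8),c(s,290,155,40,19,8),c(s,250,250,20,19,8)])
B=np.hstack([c(i,389,217,30,28,8)[:152+72],c(s,294,162,30,28,8),c(s,255,252,30,28,8)])
A=cv2.resize(A,(int(A.shape[1]*.8),int(A.shape[0]*.8)))
W=max(A.shape[1],B.shape[1]); p=lambda m:cv2.copyMakeBorder(m,0,0,0,W-m.shape[1],cv2.BORDER_CONSTANT)
o=np.vstack([p(A),p(B)]);print(A.shape,B.shape,o.shape); cv2.imwrite('pics/c0.png',o)
E
```

```text
(358, 576, 3) (224, 720, 3) (582, 720, 3)
```

View pics/c0.png

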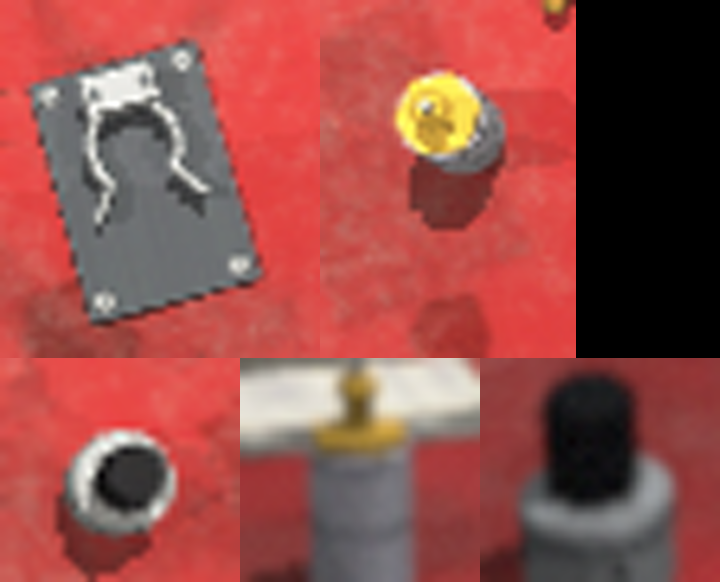

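```bash
python3 - <<'E'
from h import *
d=load('top0')
f=lambda x0,y0,X,Y,k,z: onz(d,x0+(X+.5)/k-.5,y0+(Y+.5)/k-.5,z)[:2]
P=np.array([f(295,180,x,y,6.4,5) for x,y in[(32,88),(196,40),(262,272),(92,322)]]);print(P.round(1),P.mean(0))
for a,b in((0,1),(1,2),(2,3),(3,0)):print(np.linalg.norm(P[a]-P[b]),np.arctan2(*(P[b]-P[a])[::-1]))
u=(P[0]+P[1]-P[2]-P[3]);yaw=np.arctan2(u[1],u[0]);print('yaw',yaw,'seat',P.mean(0)+15*u/np.linalg.norm(u))
print('res',f(220,190,118,114,6.4,66),'cap',f(389,217,132,120,8,55.5),f(389,217,122,118,8,27.5))
s=load('side0')
g=lambda x0,y0,X,Y,z: onz(s,x0+(X+.5)/8-.5,y0+(Y+.5)/8-.5,z)[:2]
print('side res x', g(294,162,361-240,440-358,66),'cap',g(255,252,591-480,395-358,55.5))
E
```

```text
[[610.6  80.1]
 [633.7   1.4]
 [521.6 -29.5]
 [498.2  51. ]] [566.02214921  25.75774354]
82.01360680702405 -1.2852915095367434
116.26532564093259 -2.872434107551373
83.78790139473577 1.854288915501108
116.13933682496122 0.2538604295628805
yaw 0.261513634509996 seat [580.51214538  29.63588881]
res [558.748808   255.38114866] cap [ 487.61194503 -229.980297  ] [ 490.89497881 -231.20358122]
side res x [558.51332492 241.92517858] cap [ 489.61980927 -235.00914752]
```

```bash
cat >> h.py <<'E'
from scipy.spatial.transform import Rotation as Ro
def go(x,y,z,yaw):
    s=read_state(); R=Ro.from_euler('xyz',s['tool_rot']); T=Ro.from_euler('xyz',[np.pi,0,yaw])
    print('t',s['clock'],'d(cm)',(R.inv().apply(np.array([x,y,z])-s['eef_pos'])/10).round(2),'a',(R.inv()*T).as_rotvec().round(4))
E
python3 -c "
from h import *
go(470,-230,230,.265)"
```

```text
t 0.1 d(cm) [ 33.7  -24.92   0.09] a [-0.0017  0.0002  0.1508]
```

Request:
{"fn": "send_rows", "kwargs": {"series": [{"dx": 3.4, "dy": -2.5, "dz": 0, "az": 0.05, "hand": 0}, {"dx": 8, "dy": -6, "dz": 0, "az": 0.15, "hand": 0}, {"dx": 12.5, "dy": -9.2, "dz": 0, "az": 0.15, "hand": 0}, {"dx": 16.5, "dy": -12.2, "dz": 0, "az": 0.15, "hand": 0}, {"dx": 20.5, "dy": -15.2, "dz": 0, "az": 0.15, "hand": 0}, {"dx": 24.5, "dy": -18.2, "dz": 0, "az": 0.15, "hand": 0}, {"dx": 28.5, "dy": -21.2, "dz": 0, "az": 0.15, "hand": 0}, {"dx": 32, "dy": -23.8, "dz": 0, "az": 0.15, "hand": 0}, {"dx": 33.7, "dy": -24.9, "dz": 0, "az": 0.15, "hand": 0}, {"dx": 33.7, "dy": -24.9, "dz": 0, "az": 0.15, "hand": 0}]}}

```text
invalid input at $.series[0]: expected keys ax, ay, az, dx, dy, dz, hand
```

```bash
python3 -c "
from h import *
d=snap('wrist','wcap'); print(d['R'],-d['R'].T@d['t'],d['mtx']); go(560,70,230,.265)
print(proj(d,[490,-232,27.5]),proj(d,[489,-232,55.5]))"
```

```text
[[ 0.40326999 -0.91507915 -0.00186305]
 [-0.88213212 -0.38929022  0.26513403]
 [-0.24334389 -0.10527714 -0.96420977]] [ 323.60691583 -567.32983947  372.6878049 ] [[292.79712336   0.         324.74007258]
 [  0.         292.79712336 195.4282967 ]
 [  0.           0.           1.        ]]
t 0.15 d(cm) [ 54.05 -48.74   0.13] a [-0.0015  0.0002  0.1507]
[  52.36861602 -224.72387951] [  20.14549915 -262.97652739]
```

View pics/wcap.png

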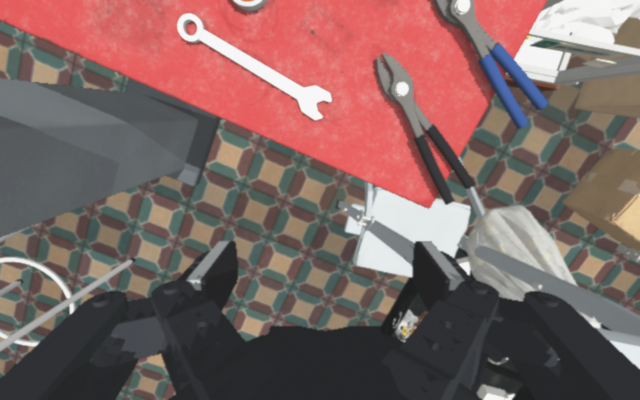

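The move was refused because a row must carry all seven keys. I resend it with all of them.

Request:
{"fn": "send_rows", "kwargs": {"series": [{"ax": 0, "ay": 0, "dx": 3.4, "dy": -2.5, "dz": 0, "az": 0.05, "hand": 0}, {"ax": 0, "ay": 0, "dx": 8, "dy": -6, "dz": 0, "az": 0.15, "hand": 0}, {"ax": 0, "ay": 0, "dx": 12.5, "dy": -9.2, "dz": 0, "az": 0.15, "hand": 0}, {"ax": 0, "ay": 0, "dx": 16.5, "dy": -12.2, "dz": 0, "az": 0.15, "hand": 0}, {"ax": 0, "ay": 0, "dx": 20.5, "dy": -15.2, "dz": 0, "az": 0.15, "hand": 0}, {"ax": 0, "ay": 0, "dx": 24.5, "dy": -18.2, "dz": 0, "az": 0.15, "hand": 0}, {"ax": 0, "ay": 0, "dx": 28.5, "dy": -21.2, "dz": 0, "az": 0.15, "hand": 0}, {"ax": 0, "ay": 0, "dx": 32, "dy": -23.8, "dz": 0, "az": 0.15, "hand": 0}, {"ax": 0, "ay": 0, "dx": 33.7, "dy": -24.9, "dz": 0, "az": 0.15, "hand": 0}, {"ax": 0, "ay": 0, "dx": 33.7, "dy": -24.9, "dz": 0, "az": 0.15, "hand": 0}]}}

```text
clock: 1.15
eef_pos: [473.0, -225.5, 231.1]
tool_rot: [-3.139, -0.002, 0.274]
force: [-0.4, 0.1, 0.5]
width: 85.6
gripper_force: 0.0
```

```bash
python3 -c "
from h import *
d=snap('wrist','wcap2'); go(560,30,230,.265)
print(proj(d,[490,-232,27.5]),proj(d,[489,-232,55.5]))"
```

```text
t 1.2 d(cm) [ 15.45 -22.54   0.13] a [-0.0007 -0.0002  0.0056]
[334.3199882  160.91807795] [334.80953029 165.61845312]
```

Request:
{"fn": "send_rows", "kwargs": {"series": [{"ax": 0, "ay": 0, "dx": 2, "dy": -3, "dz": 0, "az": 0, "hand": 0}, {"ax": 0, "ay": 0, "dx": 4.5, "dy": -6.5, "dz": 0, "az": 0, "hand": 0}, {"ax": 0, "ay": 0, "dx": 7, "dy": -10, "dz": 0, "az": 0, "hand": 0}, {"ax": 0, "ay": 0, "dx": 9.5, "dy": -14, "dz": 0, "az": 0, "hand": 0}, {"ax": 0, "ay": 0, "dx": 12, "dy": -17.5, "dz": 0, "az": 0, "hand": 0}, {"ax": 0, "ay": 0, "dx": 14, "dy": -20.5, "dz": 0, "az": 0, "hand": 0}, {"ax": 0, "ay": 0, "dx": 15.5, "dy": -22.5, "dz": 0, "az": 0, "hand": 0}, {"ax": 0, "ay": 0, "dx": 15.5, "dy": -22.5, "dz": 0, "az": 0, "hand": 0}, {"ax": 0, "ay": 0, "dx": 15.5, "dy": -22.5, "dz": 0, "az": 0, "hand": 0}]}}

```text
clock: 2.1
eef_pos: [560.5, 25.5, 231.0]
tool_rot: [3.141, 0.001, 0.265]
force: [-0.5, -0.1, 0.9]
width: 85.7
gripper_force: 0.0
```

```bash
python3 -c "
from h import *
d=snap('wrist','wclip'); go(545,250,230,.265)"
```

```text
t 2.15 d(cm) [  4.38 -22.16   0.07] a [ 0.0014  0.0012 -0.002 ]
```

Request:
{"fn": "send_rows", "kwargs": {"series": [{"ax": 0, "ay": 0, "dx": 0.6, "dy": -3, "dz": 0, "az": 0, "hand": 0}, {"ax": 0, "ay": 0, "dx": 1.4, "dy": -7, "dz": 0, "az": 0, "hand": 0}, {"ax": 0, "ay": 0, "dx": 2.2, "dy": -11, "dz": 0, "az": 0, "hand": 0}, {"ax": 0, "ay": 0, "dx": 3, "dy": -15, "dz": 0, "az": 0, "hand": 0}, {"ax": 0, "ay": 0, "dx": 3.8, "dy": -19, "dz": 0, "az": 0, "hand": 0}, {"ax": 0, "ay": 0, "dx": 4.4, "dy": -22, "dz": 0, "az": 0, "hand": 0}, {"ax": 0, "ay": 0, "dx": 4.4, "dy": -22.2, "dz": 0, "az": 0, "hand": 0}, {"ax": 0, "ay": 0, "dx": 4.4, "dy": -22.2, "dz": 0, "az": 0, "hand": 0}]}}

```text
clock: 2.95
eef_pos: [545.1, 251.3, 231.1]
tool_rot: [3.14, 0.001, 0.265]
force: [-0.3, -1.0, 0.5]
width: 85.7
gripper_force: 0.0
```

```bash
python3 - <<'E'
from h import *
d=snap('wrist','wres'); print(proj(d,[557,250,66]))
C=[]
for f,X,w,h in(('wcap2',[490,-232,40],80,100),('wclip',[570,26,5],160,150),('wres',[558,250,70],80,100)):
    u,v=proj(load(f),X); x0=int(u-w/2);y0=int(v-h/2); print(f,x0,y0)
    k=4 if w==80 else 3
    C.append(cv2.resize(cv2.imread(f'pics/{f}.png')[y0:y0+h,x0:x0+w],None,fx=4 if w==160 else 2*2,fy=4,interpolation=cv2.INTER_CUBIC))
A=C[1]; print(A.shape)
B=np.vstack([C[0],C[2]])[:,:]
print(B.shape)
B=cv2.resize(B,None,fx=.75,fy=.75); A=cv2.resize(A,None,fx=.8,fy=.8)
A=cv2.copyMakeBorder(A,0,max(0,B.shape[0]-A.shape[0]),0,0,cv2.BORDER_CONSTANT)
o=np.hstack([A,B]); print(A.shape,o.shape); cv2.imwrite('pics/c1.png',o)
E
```

```text
[328.65216645 169.1984325 ]
wcap2 294 112
wclip 246 86
wres 288 118
(600, 640, 3)
(800, 320, 3)
(600, 512, 3) (600, 752, 3)
```

View pics/c1.png

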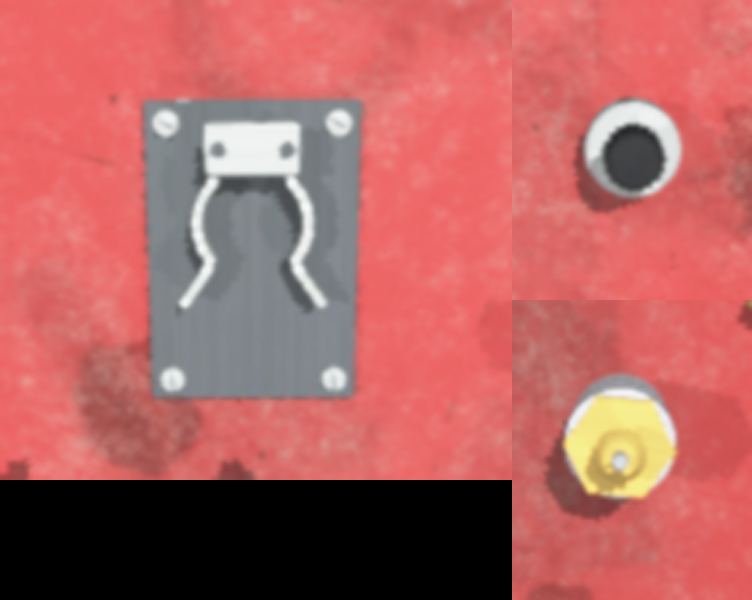

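```bash
python3 - <<'E'
from h import *
def f(n,x0,y0,X,Y,k,z): return onz(load(n),x0+(X+.5)/k-.5,y0+(Y+.5)/k-.5,z)[:2]
P=np.array([f('wclip',246,86,x,y,3.2,5) for x,y in[(144,100),(361,101),(355,398),(153,398)]])
for a,b in((0,1),(1,2),(2,3),(3,0)):print(np.linalg.norm(P[a]-P[b]),np.arctan2(*(P[b]-P[a])[::-1]))
u=(P[0]+P[1]-P[2]-P[3]);yaw=np.arctan2(u[1],u[0]);u/=np.linalg.norm(u);print('c',P.mean(0),'yaw',yaw,'seat',P.mean(0)+15*u)
L=np.array([f('wclip',246,86,x,305,3.2,21) for x in(183,323)]);print('lips',L,np.linalg.norm(L[0]-L[1]),L.mean(0)+30*u)
print('res hex',f('wres',288,118,108.5,146,3,66),'pin',f('wres',288,118,108,162,3,95))
print('cap',f('wcap2',294,112,121.5,149.5,3,27.5),f('wcap2',294,112,122,157,3,55.5))
E
```

```text
82.3653196995443 -1.3113998361884136
118.61747441193951 -2.867976470698937
83.4897438016036 1.8343819812024424
118.95656568395414 0.2641289551331348
c [565.1025404   26.38168859] yaw 0.2688657983642916 seat [579.56363245  30.36626091]
lips [[542.1508085   48.20606522]
 [556.18616738  -3.78484816]] 53.852078624802424 [578.09067205  30.17975318]
res hex [558.63239636 255.74238628] pin [558.39409248 255.7852583 ]
cap [ 489.28434557 -232.0180635 ] [ 490.57336302 -231.00064669]
```

```bash
python3 -c "
from h import *
go(558.6,255.6,31,.266)"
```

```text
t 3.0 d(cm) [ 1.42 -0.23 20.02] a [ 0.0019  0.0005 -0.0031]
```

Request:
{"fn": "send_rows", "kwargs": {"series": [{"ax": 0, "ay": 0, "dx": 1.4, "dy": -0.2, "dz": 2, "az": 0, "hand": 0}, {"ax": 0, "ay": 0, "dx": 1.4, "dy": -0.2, "dz": 6, "az": 0, "hand": 0}, {"ax": 0, "ay": 0, "dx": 1.4, "dy": -0.2, "dz": 10, "az": 0, "hand": 0}, {"ax": 0, "ay": 0, "dx": 1.4, "dy": -0.2, "dz": 13, "az": 0, "hand": 0}, {"ax": 0, "ay": 0, "dx": 1.4, "dy": -0.2, "dz": 16, "az": 0, "hand": 0}, {"ax": 0, "ay": 0, "dx": 1.4, "dy": -0.2, "dz": 18.5, "az": 0, "hand": 0}, {"ax": 0, "ay": 0, "dx": 1.4, "dy": -0.2, "dz": 20, "az": 0, "hand": 0}, {"ax": 0, "ay": 0, "dx": 1.4, "dy": -0.2, "dz": 20, "az": 0, "hand": 0}]}}

```text
clock: 3.8
eef_pos: [557.2, 255.6, 29.6]
tool_rot: [3.14, 0.004, 0.263]
force: [-0.8, -0.2, -0.1]
width: 85.1
gripper_force: 0.0
```

Request:
{"fn": "send_rows", "kwargs": {"series": [{"ax": 0, "ay": 0, "dx": 0, "dy": 0, "dz": 0, "az": 0, "hand": 0.3}, {"ax": 0, "ay": 0, "dx": 0, "dy": 0, "dz": 0, "az": 0, "hand": 0.45}, {"ax": 0, "ay": 0, "dx": 0, "dy": 0, "dz": 0, "az": 0, "hand": 0.7}, {"ax": 0, "ay": 0, "dx": 0, "dy": 0, "dz": 0, "az": 0, "hand": 1}, {"ax": 0, "ay": 0, "dx": 0, "dy": 0, "dz": 0, "az": 0, "hand": 1}, {"ax": 0, "ay": 0, "dx": 0, "dy": 0, "dz": 0, "az": 0, "hand": 1}, {"ax": 0, "ay": 0, "dx": 0, "dy": 0, "dz": 0, "az": 0, "hand": 1}, {"ax": 0, "ay": 0, "dx": 0, "dy": 0, "dz": 0, "az": 0, "hand": 1}]}}

```text
clock: 4.6
eef_pos: [559.1, 258.3, 33.0]
tool_rot: [3.141, -0.003, 0.265]
force: [-1.0, -1.6, 5.4]
width: 38.8
gripper_force: 59.4
```

```bash
python3 -c "
from h import *
u=np.array([np.cos(.266),np.sin(.266)]); p=np.array([579.5,30])-70*u
go(*p,80,.266)"
```

```text
t 4.6 d(cm) [-11.    22.57  -4.72] a [ 0.0004 -0.0025 -0.0005]
```

Request:
{"fn": "send_rows", "kwargs": {"series": [{"ax": 0, "ay": 0, "dx": 0, "dy": 0, "dz": -1, "az": 0, "hand": 1}, {"ax": 0, "ay": 0, "dx": 0, "dy": 0, "dz": -3, "az": 0, "hand": 1}, {"ax": 0, "ay": 0, "dx": -2, "dy": 3, "dz": -5, "az": 0, "hand": 1}, {"ax": 0, "ay": 0, "dx": -4, "dy": 7, "dz": -5, "az": 0, "hand": 1}, {"ax": 0, "ay": 0, "dx": -6, "dy": 11, "dz": -5, "az": 0, "hand": 1}, {"ax": 0, "ay": 0, "dx": -8, "dy": 15, "dz": -5, "az": 0, "hand": 1}, {"ax": 0, "ay": 0, "dx": -9.5, "dy": 19, "dz": -5, "az": 0, "hand": 1}, {"ax": 0, "ay": 0, "dx": -10.5, "dy": 21.5, "dz": -5, "az": 0, "hand": 1}, {"ax": 0, "ay": 0, "dx": -11, "dy": 22.6, "dz": -5, "az": 0, "hand": 1}, {"ax": 0, "ay": 0, "dx": -11, "dy": 22.6, "dz": -5, "az": 0, "hand": 1}]}}

```text
clock: 5.6
eef_pos: [511.1, 10.0, 81.8]
tool_rot: [3.141, -0.0, 0.263]
force: [0.5, -0.2, -2.0]
width: 38.3
gripper_force: 60.5
```

```bash
python3 - <<'E'
from h import *
u=np.array([np.cos(.266),np.sin(.266)]); p=np.array([579.5,30])-50*u
go(*p,40,.266); s=snap('side','sres'); w=snap('wrist','wheld'); go(*p,40,.266); q=read_state()
print(q['eef_pos'],q['tool_rot'],q['force'],q['width'])
e=q['eef_pos']; u0,v0=proj(s,[e[0],e[1],e[2]-10]);x=int(u0)-25;y=int(v0)-20;u1,v1=map(int,proj(w,[e[0],e[1],e[2]+55]))
print(x,y,u1,v1,[proj(s,[e[0],e[1],e[2]-z]).round(1) for z in(31,-29)],proj(w,[e[0],e[1],e[2]+64]))
A=cv2.resize(s['pixels'][y:y+48,x:x+50],None,fx=8,fy=8,interpolation=cv2.INTER_CUBIC)
B=cv2.resize(w['pixels'][v1-60:v1+60,u1-50:u1+50],None,fx=4,fy=4,interpolation=cv2.INTER_CUBIC)[:384]
cv2.imwrite('pics/c2.png',np.hstack([A,B])[:,:,::-1])
E
```

```text
t 5.6 d(cm) [ 2.13 -0.14  4.18] a [ 0.0006 -0.0003 -0.0032]
t 5.7 d(cm) [1.98 0.19 4.17] a [-0.0011 -0.0014  0.0014]
[511.66190239  13.40765329  81.64928047] [-3.14044758e+00 -1.37399899e-03  2.67422932e-01] [ 0.37992474  0.62183854 -1.31759093] 38.19967215572296
263 179 321 312 [array([288.5, 206.8]), array([287.4, 184.6])] [320.87827111 331.18520433]
```

View pics/c2.png

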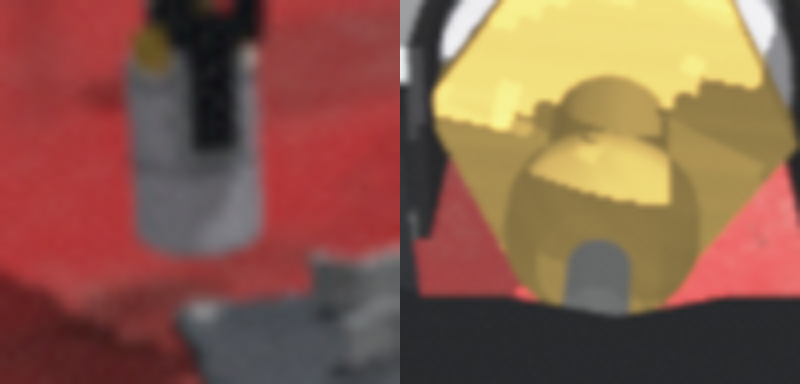

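```bash
python3 - <<'E'
from h import *
w=load('wheld'); s=load('sres')
for z in(114,116,118):
  L,R=[onz(w,271+(X+.5)/4-.5,252+(Y+.5)/4-.5,z)[:2] for X,Y in((33,97),(397,145))]
  print(z,L,R,(L+R)/2,np.linalg.norm(L-R))
print(onz(w,320,250+64,140))
# side: bottom rear/lower outline
c=-s['R'].T@s['t']
for X,Y in((198.5,150),):
  u,v=263+(X+.5)/8-.5,179+(Y+.5)/8-.5
  print(u,[ (x,proj(s,[x,11,72])[0]) for x in(507,509,511,513)])
# bottom ellipse front point y=255 -> underside height
print(179+255.5/8-.5,[ (z,proj(s,[510,11-20,z])[1]) for z in(46,48,50,52)])
E
```

```text
114 [507.8175265   31.14658443] [512.39017766  -7.57862414] [510.10385208  11.78398015] 38.99424210160647
116 [509.0551726   31.11620247] [513.54470528  -6.90508611] [511.29993894  12.10555818] 38.28543181607163
118 [510.29281869  31.08582052] [514.69923289  -6.23154808] [512.49602579  12.42713622] 37.57662153053676
[513.55284104  14.2969129  140.        ]
287.375 [(507, np.float64(286.19916069396515)), (509, np.float64(286.99669744591176)), (511, np.float64(287.7942862502106)), (513, np.float64(288.59192711195783))]
210.4375 [(46, np.float64(212.20227769377414)), (48, np.float64(211.46893584012048)), (50, np.float64(210.73442325855984)), (52, np.float64(209.99873714337733))]
```

Request:
{"fn": "send_rows", "kwargs": {"series": [{"ax": 0, "ay": 0, "dx": 0.7, "dy": 0, "dz": 0.8, "az": 0, "hand": 1}, {"ax": 0, "ay": 0, "dx": 1.4, "dy": 0, "dz": 2, "az": 0, "hand": 1}, {"ax": 0, "ay": 0, "dx": 1.4, "dy": 0, "dz": 3, "az": 0, "hand": 1}, {"ax": 0, "ay": 0, "dx": 1.4, "dy": 0, "dz": 3.6, "az": 0, "hand": 1}, {"ax": 0, "ay": 0, "dx": 1.4, "dy": 0, "dz": 4, "az": 0, "hand": 1}, {"ax": 0, "ay": 0, "dx": 1.4, "dy": 0, "dz": 4.2, "az": 0, "hand": 1}, {"ax": 0, "ay": 0, "dx": 1.4, "dy": 0, "dz": 4.2, "az": 0, "hand": 1}]}}

```text
clock: 6.4
eef_pos: [524.4, 15.1, 39.1]
tool_rot: [-3.142, 0.001, 0.266]
force: [-0.5, 0.2, -1.7]
width: 38.1
gripper_force: 60.5
```

Request:
{"fn": "send_rows", "kwargs": {"series": [{"ax": 0, "ay": 0, "dx": 0, "dy": 0, "dz": 0.1, "az": 0, "hand": 1}, {"ax": 0, "ay": 0, "dx": 0, "dy": 0, "dz": 0.1, "az": 0, "hand": 1}]}}

```text
clock: 6.6
eef_pos: [524.8, 15.1, 38.6]
tool_rot: [3.141, -0.001, 0.266]
force: [1.0, 0.6, -1.6]
width: 37.9
gripper_force: 60.5
```

Request:
{"fn": "send_rows", "kwargs": {"series": [{"ax": 0, "ay": 0, "dx": 0, "dy": 0, "dz": 0.1, "az": 0, "hand": 1}, {"ax": 0, "ay": 0, "dx": 0, "dy": 0, "dz": 0.1, "az": 0, "hand": 1}]}}

```text
clock: 6.8
eef_pos: [525.0, 15.1, 38.0]
tool_rot: [3.141, -0.001, 0.266]
force: [-0.7, -0.7, 2.6]
width: 38.5
gripper_force: 60.8
```

Request:
{"fn": "send_rows", "kwargs": {"series": [{"ax": 0, "ay": 0, "dx": 0.6, "dy": 0, "dz": -0.06, "az": 0, "hand": 1}, {"ax": 0, "ay": 0, "dx": 1.4, "dy": 0, "dz": -0.06, "az": 0, "hand": 1}, {"ax": 0, "ay": 0, "dx": 2.2, "dy": 0, "dz": -0.06, "az": 0, "hand": 1}, {"ax": 0, "ay": 0, "dx": 2.8, "dy": 0, "dz": -0.06, "az": 0, "hand": 1}, {"ax": 0, "ay": 0, "dx": 3.3, "dy": 0, "dz": -0.06, "az": 0, "hand": 1}, {"ax": 0, "ay": 0, "dx": 3.3, "dy": 0, "dz": -0.06, "az": 0, "hand": 1}]}}

```text
clock: 7.4
eef_pos: [553.1, 22.8, 38.0]
tool_rot: [-3.141, 0.008, 0.265]
force: [-8.4, -2.4, 12.5]
width: 38.4
gripper_force: 60.8
```

Request:
{"fn": "send_rows", "kwargs": {"series": [{"ax": 0, "ay": 0, "dx": 0.4, "dy": 0, "dz": 0, "az": 0, "hand": 1}, {"ax": 0, "ay": 0, "dx": 0.8, "dy": 0, "dz": 0, "az": 0, "hand": 1}, {"ax": 0, "ay": 0, "dx": 0.8, "dy": 0, "dz": 0, "az": 0, "hand": 1}]}}

```text
clock: 7.7
eef_pos: [558.4, 24.0, 38.0]
tool_rot: [-3.141, 0.013, 0.265]
force: [-13.6, -4.1, 17.5]
width: 38.6
gripper_force: 62.1
```

Request:
{"fn": "send_rows", "kwargs": {"series": [{"ax": 0, "ay": 0, "dx": 0.4, "dy": 0, "dz": 0, "az": 0, "hand": 1}, {"ax": 0, "ay": 0, "dx": 0.8, "dy": 0, "dz": 0, "az": 0, "hand": 1}, {"ax": 0, "ay": 0, "dx": 1.0, "dy": 0, "dz": 0, "az": 0, "hand": 1}, {"ax": 0, "ay": 0, "dx": 1.0, "dy": 0, "dz": 0, "az": 0, "hand": 1}]}}

```text
clock: 8.1
eef_pos: [568.1, 26.4, 38.0]
tool_rot: [-3.142, 0.013, 0.265]
force: [-13.7, -4.5, 16.1]
width: 38.4
gripper_force: 62.1
```

Request:
{"fn": "send_rows", "kwargs": {"series": [{"ax": 0, "ay": 0, "dx": 0, "dy": 0, "dz": -0.08, "az": 0, "hand": 1}, {"ax": 0, "ay": 0, "dx": 0.4, "dy": 0, "dz": -0.1, "az": 0, "hand": 1}, {"ax": 0, "ay": 0, "dx": 0.7, "dy": 0, "dz": -0.1, "az": 0, "hand": 1}, {"ax": 0, "ay": 0, "dx": 0.7, "dy": 0, "dz": -0.1, "az": 0, "hand": 1}]}}

```text
clock: 8.5
eef_pos: [578.0, 29.8, 38.2]
tool_rot: [-3.141, 0.006, 0.266]
force: [-5.9, -1.1, 2.6]
width: 38.2
gripper_force: 60.8
```

```bash
python3 -c "
from h import *
go(579.5,30,38,.266);print(read_state()['force'])"
```

```text
t 8.5 d(cm) [0.15 0.02 0.02] a [-0.0006  0.0064 -0.0005]
[-5.92891468 -1.07955985  2.57440346]
```

Nearly there; I push gently a little further, towards the back stop.

Request:
{"fn": "send_rows", "kwargs": {"series": [{"ax": 0, "ay": 0, "dx": 0.15, "dy": 0, "dz": 0, "az": 0, "hand": 1}, {"ax": 0, "ay": 0, "dx": 0.25, "dy": 0, "dz": 0, "az": 0, "hand": 1}, {"ax": 0, "ay": 0, "dx": 0.25, "dy": 0, "dz": 0, "az": 0, "hand": 1}]}}

```text
clock: 8.8
eef_pos: [581.8, 31.0, 38.2]
tool_rot: [-3.141, 0.003, 0.266]
force: [-3.5, -0.8, 0.0]
width: 38.4
gripper_force: 60.6
```

```bash
python3 - <<'E'
from h import *
s=snap('side','sseat'); x,y=(int(a) for a in proj(s,[579,30,30])); print(x,y,read_state()['eef_pos'])
cv2.imwrite('pics/c3.png',cv2.resize(s['pixels'][y-35:y+25,x-40:x+40],None,fx=8,fy=8,interpolation=cv2.INTER_CUBIC)[:,:,::-1])
E
```

```text
315 211 [582.26222728  31.1045669   38.30523024]
```

View pics/c3.png

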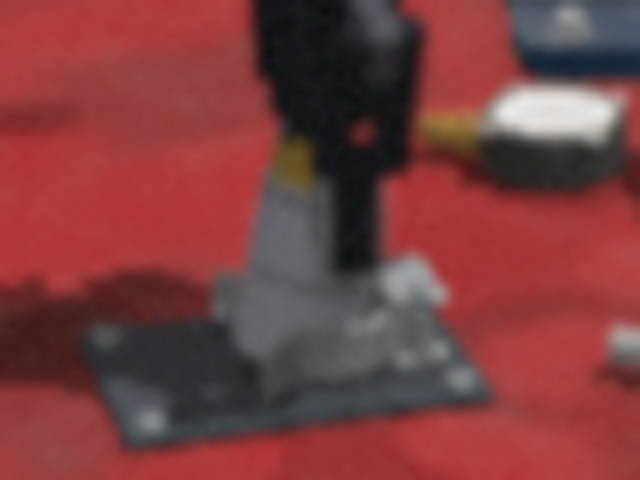

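The side view shows the reservoir leaning: its left edge runs from (265,180) at the top to (235,330) at the bottom. The underside lags about 7 mm short of the seat. I tilt the tool about its y axis to push the foot in and straighten it.

Request:
{"fn": "send_rows", "kwargs": {"series": [{"ax": 0, "ay": 0.05, "dx": 0, "dy": 0, "dz": -0.05, "az": 0, "hand": 1}, {"ax": 0, "ay": 0.1, "dx": 0, "dy": 0, "dz": -0.05, "az": 0, "hand": 1}, {"ax": 0, "ay": 0.14, "dx": 0, "dy": 0, "dz": -0.05, "az": 0, "hand": 1}, {"ax": 0, "ay": 0.17, "dx": 0, "dy": 0, "dz": -0.05, "az": 0, "hand": 1}, {"ax": 0, "ay": 0.17, "dx": 0, "dy": 0, "dz": -0.05, "az": 0, "hand": 1}]}}

```text
clock: 9.35
eef_pos: [585.2, 32.2, 40.1]
tool_rot: [-3.141, -0.174, 0.266]
force: [1.9, 0.6, -4.4]
width: 38.2
gripper_force: 60.6
```

```bash
python3 - <<'E'
from h import *
s=snap('side','sseat2'); x,y=315,211
w=snap('wrist','wseat2');
A=cv2.resize(s['pixels'][y-35:y+25,x-40:x+40],None,fx=5,fy=5,interpolation=cv2.INTER_CUBIC)
B=cv2.resize(w['pixels'][150:400,160:480],(384,300))
cv2.imwrite('pics/c4.png',np.hstack([A,B])[:,:,::-1])
E
```

```text
(no output)
```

View pics/c4.png

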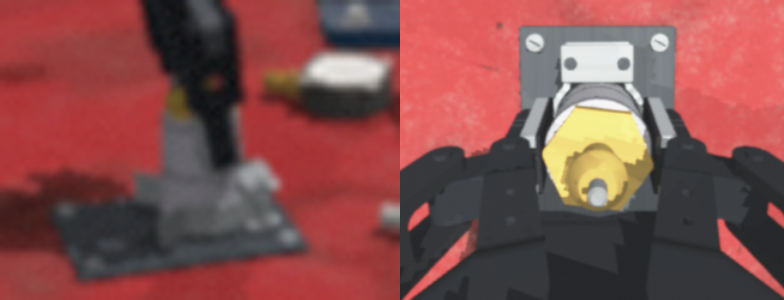

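The reservoir is now upright, with the pad edges parallel to it and the jaws round it. The force is close to its weight, so it hangs slightly above the plate. I lower it a bit, then release.

Request:
{"fn": "send_rows", "kwargs": {"series": [{"ax": 0, "ay": 0, "dx": -0.03, "dy": 0, "dz": 0.1, "az": 0, "hand": 1}, {"ax": 0, "ay": 0, "dx": -0.03, "dy": 0, "dz": 0.15, "az": 0, "hand": 1}, {"ax": 0, "ay": 0, "dx": -0.03, "dy": 0, "dz": 0.15, "az": 0, "hand": 1}]}}

```text
clock: 9.75
eef_pos: [585.1, 31.9, 38.6]
tool_rot: [3.141, -0.174, 0.266]
force: [5.1, 2.0, 0.2]
width: 38.4
gripper_force: 61.0
```

Request:
{"fn": "send_rows", "kwargs": {"series": [{"ax": 0, "ay": 0, "dx": 0, "dy": 0, "dz": 0, "az": 0, "hand": 0.4}, {"ax": 0, "ay": 0, "dx": 0, "dy": 0, "dz": 0, "az": 0, "hand": 0.3}, {"ax": 0, "ay": 0, "dx": 0, "dy": 0, "dz": 0, "az": 0, "hand": 0}, {"ax": 0, "ay": 0, "dx": 0, "dy": 0, "dz": 0, "az": 0, "hand": 0}, {"ax": 0, "ay": 0, "dx": 0, "dy": 0, "dz": 0, "az": 0, "hand": 0}]}}

```text
clock: 10.25
eef_pos: [582.7, 30.9, 37.8]
tool_rot: [-3.142, -0.17, 0.266]
force: [0.4, -0.5, -0.0]
width: 85.8
gripper_force: 0.0
```

```bash
python3 -c "
from h import *
go(575,29,180,.266)"
```

```text
t 10.25 d(cm) [  1.62  -0.02 -14.15] a [ 0.     -0.1695 -0.0004]
```

Request:
{"fn": "send_rows", "kwargs": {"series": [{"ax": 0, "ay": 0, "dx": 0, "dy": 0, "dz": -2, "az": 0, "hand": 0}, {"ax": 0, "ay": 0, "dx": 0.4, "dy": 0, "dz": -5, "az": 0, "hand": 0}, {"ax": 0, "ay": -0.06, "dx": 0.8, "dy": 0, "dz": -9, "az": 0, "hand": 0}, {"ax": 0, "ay": -0.12, "dx": 1.2, "dy": 0, "dz": -12, "az": 0, "hand": 0}, {"ax": 0, "ay": -0.17, "dx": 1.6, "dy": 0, "dz": -14, "az": 0, "hand": 0}, {"ax": 0, "ay": -0.17, "dx": 1.6, "dy": 0, "dz": -14.2, "az": 0, "hand": 0}, {"ax": 0, "ay": -0.17, "dx": 1.6, "dy": 0, "dz": -14.2, "az": 0, "hand": 0}]}}

```text
clock: 10.95
eef_pos: [574.8, 28.7, 180.4]
tool_rot: [3.141, -0.001, 0.266]
force: [-0.1, 0.1, -0.4]
width: 85.5
gripper_force: 0.0
```

```bash
python3 - <<'E'
from h import *
s=snap('side','sseat3'); x,y=315,211
w=snap('wrist','wseat3'); u,v=map(int,proj(w,[579.5,30,66])); print('crop w',u-50,v-60, proj(w,[579.5,30,71]),proj(w,[579.5,30,100]))
A=cv2.resize(s['pixels'][y-35:y+25,x-40:x+40],None,fx=5,fy=5,interpolation=cv2.INTER_CUBIC)
B=cv2.resize(w['pixels'][v-60:v+60,u-50:u+50],(400,480),interpolation=cv2.INTER_CUBIC)
A=cv2.copyMakeBorder(A,0,180,0,0,cv2.BORDER_CONSTANT)
cv2.imwrite('pics/c5.png',np.hstack([A,B])[:,:,::-1])
E
```

```text
crop w 274 125 [324.7293425  186.45873034] [324.7203378 195.2229369]
```

View pics/c5.png

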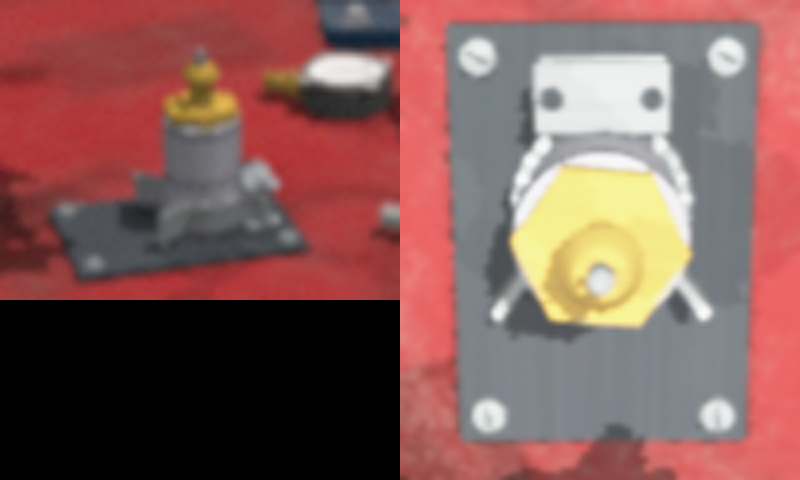

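The reservoir stands upright in the clip with the jaws closed round it. The hexagon is centred at about (601,247) and the pin tip at (600,280). I compute its axis and the move to the cap.

```bash
python3 - <<'E'
from h import *
w=load('wseat3')
g=lambda X,Y,z: onz(w,274+(X-400+.5)/4-.5,125+(Y+.5)/4-.5,z)[:2]
print('hex',g(601,247,71),'pin',g(600,280,100))
P=np.array([g(x,y,5) for x,y in[(446,24),(758,25),(745,438),(461,438)]]);print(P.mean(0)+15*np.array([.965,.263]))
go(490,-231.7,120,.266)
E
```

```text
hex [579.37619174  30.74582604] pin [579.74463266  30.95688588]
[579.96725738  30.70472451]
t 11.05 d(cm) [-14.86  22.9    5.95] a [-0.      0.0028 -0.0003]
```

Request:
{"fn": "send_rows", "kwargs": {"series": [{"ax": 0, "ay": 0, "dx": -2, "dy": 3, "dz": 0, "az": 0, "hand": 0}, {"ax": 0, "ay": 0, "dx": -4.4, "dy": 6.8, "dz": 0, "az": 0, "hand": 0}, {"ax": 0, "ay": 0, "dx": -7, "dy": 10.8, "dz": 1, "az": 0, "hand": 0}, {"ax": 0, "ay": 0, "dx": -9.6, "dy": 14.8, "dz": 2.5, "az": 0, "hand": 0}, {"ax": 0, "ay": 0, "dx": -12, "dy": 18.5, "dz": 4, "az": 0, "hand": 0}, {"ax": 0, "ay": 0, "dx": -14, "dy": 21.5, "dz": 5.5, "az": 0, "hand": 0}, {"ax": 0, "ay": 0, "dx": -14.9, "dy": 22.9, "dz": 6, "az": 0, "hand": 0}, {"ax": 0, "ay": 0, "dx": -14.9, "dy": 22.9, "dz": 6, "az": 0, "hand": 0}, {"ax": 0, "ay": 0, "dx": -14.9, "dy": 22.9, "dz": 6, "az": 0, "hand": 0}]}}

```text
clock: 11.95
eef_pos: [491.9, -229.4, 120.5]
tool_rot: [-3.14, -0.001, 0.267]
force: [-0.0, 1.1, 0.2]
width: 85.3
gripper_force: 0.0
```

```bash
python3 -c "
from h import *
go(490,-231.7,29.5,.266)"
```

```text
t 11.95 d(cm) [-0.25  0.19  9.1 ] a [-0.0015 -0.0009  0.0011]
```

Request:
{"fn": "send_rows", "kwargs": {"series": [{"ax": 0, "ay": 0, "dx": -0.1, "dy": 0.1, "dz": 2, "az": 0, "hand": 0}, {"ax": 0, "ay": 0, "dx": -0.1, "dy": 0.1, "dz": 5, "az": 0, "hand": 0}, {"ax": 0, "ay": 0, "dx": -0.1, "dy": 0.1, "dz": 7.5, "az": 0, "hand": 0}, {"ax": 0, "ay": 0, "dx": -0.1, "dy": 0.1, "dz": 8.8, "az": 0, "hand": 0}, {"ax": 0, "ay": 0, "dx": -0.1, "dy": 0.1, "dz": 9.1, "az": 0, "hand": 0}, {"ax": 0, "ay": 0, "dx": -0.1, "dy": 0.1, "dz": 9.1, "az": 0, "hand": 0}, {"ax": 0, "ay": 0, "dx": -0.1, "dy": 0.1, "dz": 9.1, "az": 0, "hand": 0}]}}

```text
clock: 12.65
eef_pos: [491.8, -232.2, 30.7]
tool_rot: [3.141, -0.002, 0.266]
force: [0.4, 0.6, -0.5]
width: 85.5
gripper_force: 0.0
```

```bash
python3 -c "
from h import *
go(490,-231.7,29.5,.266)"
```

```text
t 12.65 d(cm) [-0.16 -0.09  0.12] a [ 0.001  -0.0018  0.0005]
```

Request:
{"fn": "send_rows", "kwargs": {"series": [{"ax": 0, "ay": 0, "dx": 0, "dy": 0, "dz": 0, "az": 0, "hand": 0.4}, {"ax": 0, "ay": 0, "dx": 0, "dy": 0, "dz": 0, "az": 0, "hand": 0.6}, {"ax": 0, "ay": 0, "dx": 0, "dy": 0, "dz": 0, "az": 0, "hand": 0.75}, {"ax": 0, "ay": 0, "dx": 0, "dy": 0, "dz": 0, "az": 0, "hand": 1}, {"ax": 0, "ay": 0, "dx": 0, "dy": 0, "dz": 0, "az": 0, "hand": 1}, {"ax": 0, "ay": 0, "dx": 0, "dy": 0, "dz": 0, "az": 0, "hand": 1}, {"ax": 0, "ay": 0, "dx": 0, "dy": 0, "dz": 0, "az": 0, "hand": 1}, {"ax": 0, "ay": 0, "dx": 0, "dy": 0, "dz": 0, "az": 0, "hand": 1}, {"ax": 0, "ay": 0, "dx": 0, "dy": 0, "dz": 0, "az": 0, "hand": 1}]}}

```text
clock: 13.55
eef_pos: [490.8, -232.5, 29.8]
tool_rot: [3.141, -0.0, 0.266]
force: [-0.9, 0.3, 5.6]
width: 21.1
gripper_force: 58.6
```

```bash
python3 -c "
from h import *
go(579.6,30.8,145,.266)"
```

```text
t 13.55 d(cm) [ 15.49 -23.07 -11.52] a [ 0.0002 -0.0001 -0.0002]
```

Request:
{"fn": "send_rows", "kwargs": {"series": [{"ax": 0, "ay": 0, "dx": 0, "dy": 0, "dz": -1.5, "az": 0, "hand": 1}, {"ax": 0, "ay": 0, "dx": 0, "dy": 0, "dz": -4.5, "az": 0, "hand": 1}, {"ax": 0, "ay": 0, "dx": 2, "dy": -3, "dz": -8, "az": 0, "hand": 1}, {"ax": 0, "ay": 0, "dx": 4.4, "dy": -6.5, "dz": -11, "az": 0, "hand": 1}, {"ax": 0, "ay": 0, "dx": 6.8, "dy": -10.2, "dz": -11.5, "az": 0, "hand": 1}, {"ax": 0, "ay": 0, "dx": 9.3, "dy": -14, "dz": -11.5, "az": 0, "hand": 1}, {"ax": 0, "ay": 0, "dx": 11.8, "dy": -17.6, "dz": -11.5, "az": 0, "hand": 1}, {"ax": 0, "ay": 0, "dx": 14, "dy": -20.8, "dz": -11.5, "az": 0, "hand": 1}, {"ax": 0, "ay": 0, "dx": 15.2, "dy": -22.7, "dz": -11.5, "az": 0, "hand": 1}, {"ax": 0, "ay": 0, "dx": 15.5, "dy": -23.1, "dz": -11.5, "az": 0, "hand": 1}]}}

```text
clock: 14.55
eef_pos: [579.9, 35.7, 144.2]
tool_rot: [-3.139, -0.001, 0.271]
force: [-0.4, -0.6, -0.6]
width: 21.0
gripper_force: 59.0
```

Request:
{"fn": "send_rows", "kwargs": {"series": [{"ax": 0, "ay": 0, "dx": 0, "dy": 0, "dz": 0, "az": 0, "hand": 1}, {"ax": 0, "ay": 0, "dx": 0, "dy": 0, "dz": 0, "az": 0, "hand": 1}]}}

```text
clock: 14.75
eef_pos: [578.9, 29.0, 144.0]
tool_rot: [3.14, 0.002, 0.264]
force: [0.2, -0.4, -1.7]
width: 21.2
gripper_force: 59.0
```

```bash
python3 - <<'E'
from h import *
s=snap('side','scap'); w=snap('wrist','wcap3'); q=read_state(); e=q['eef_pos']; print(e,q['tool_rot'],q['force'],q['width'])
go(579.6,30.8,145,.266)
x,y=map(int,proj(s,[579.6,30.8,90])); u,v=map(int,proj(w,[*e[:2],142])); print(x-25,y-34,u-50,v-60)
A=cv2.resize(s['pixels'][y-34:y+26,x-25:x+25],None,fx=8,fy=8,interpolation=cv2.INTER_CUBIC)
B=cv2.resize(w['pixels'][v-60:v+60,u-50:u+50],(400,480),interpolation=cv2.INTER_CUBIC)
print([proj(s,[579.6,30.8,z]).round(1) for z in(71,93,115,142)])
cv2.imwrite('pics/c6.png',np.hstack([A,B])[:,:,::-1])
E
```

```text
[579.05656615  28.81965066 144.26823499] [3.14057741e+00 1.33821323e-03 2.62965166e-01] [ 0.25159449 -0.47756699 -1.17316418] 21.24329184488053
t 14.85 d(cm) [ 0.1  -0.18 -0.07] a [ 0.001   0.0013 -0.003 ]
290 155 274 184
[array([315.2, 196.4]), array([315.1, 188.4]), array([314.9, 180.2]), array([314.8, 169.9])]
```

View pics/c6.png

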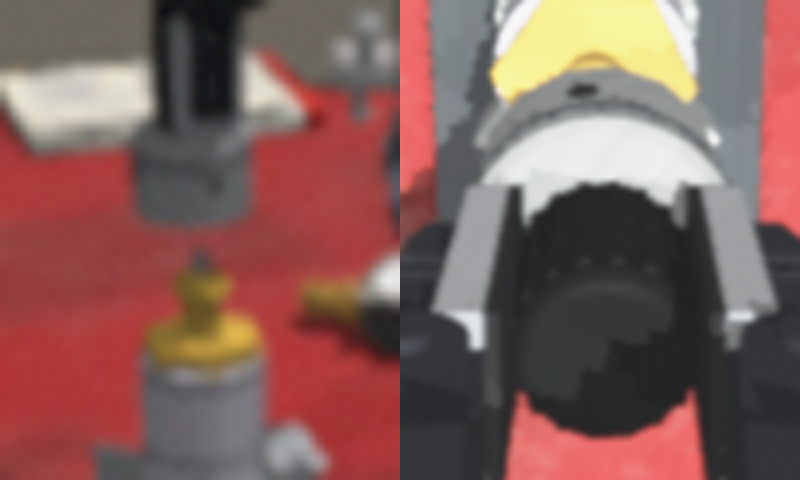

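```bash
python3 - <<'E'
from h import *
w=load('wcap3'); s=load('scap'); u=np.array([.965,.263])
f=lambda X,Y,z: onz(w,274+(X-400+.5)/4-.5,184+(Y+.5)/4-.5,z)[:2]
for z in(140,142,144): print('ledge centre',f(603,112,z)-19*u,'grip rear', f(605,437,z+28)+11.5*u)
px=lambda X:290+(X+.5)/8-.5
for X,z,n in((192.5,128,'skirt'),(203,97,'pin'),(204.5,70,'hex'),(205,50,'body')):
  a=proj(s,[570,31,z])[0];b=proj(s,[590,31,z])[0]; print(n,570+20*(px(X)-a)/(b-a))
for i in range(3): print(read_state()['eef_pos']); get_image('side')
E
```

```text
ledge centre [577.72257946  28.51011734] grip rear [578.17267073  28.50977438]
ledge centre [578.37429996  28.68431761] grip rear [579.46894803  28.86091248]
ledge centre [579.02602046  28.85851787] grip rear [580.76522532  29.21205058]
skirt 576.5315781311808
pin 579.2869794823545
hex 579.3149331599943
body 579.1457490045996
[579.05656615  28.81965066 144.26823499]
[579.22394931  29.07043493 144.40144889]
[579.35236625  29.44764503 144.51492806]
```

Request:
{"fn": "send_rows", "kwargs": {"series": [{"ax": 0, "ay": 0, "dx": 0.1, "dy": 0, "dz": 0.4, "az": 0, "hand": 1}, {"ax": 0, "ay": 0, "dx": 0.1, "dy": 0, "dz": 0.9, "az": 0, "hand": 1}, {"ax": 0, "ay": 0, "dx": 0.1, "dy": 0, "dz": 1.4, "az": 0, "hand": 1}, {"ax": 0, "ay": 0, "dx": 0.1, "dy": 0, "dz": 1.8, "az": 0, "hand": 1}, {"ax": 0, "ay": 0, "dx": 0.1, "dy": 0, "dz": 2, "az": 0, "hand": 1}, {"ax": 0, "ay": 0, "dx": 0.1, "dy": 0, "dz": 2, "az": 0, "hand": 1}, {"ax": 0, "ay": 0, "dx": 0.1, "dy": 0, "dz": 2, "az": 0, "hand": 1}]}}

```text
clock: 15.7
eef_pos: [580.6, 31.5, 124.6]
tool_rot: [-3.142, -0.0, 0.266]
force: [-0.6, -0.1, -1.5]
width: 21.4
gripper_force: 59.0
```

```bash
python3 - <<'E'
from h import *
s=snap('side','scap2'); q=read_state(); print(q['eef_pos'],q['force'],q['tool_rot']); go(580.3,30.8,118.5,.266)
g=s['pixels'].astype(int)
# non-red mask rows: left/right edge of skirt and of hex/body
for z in(120,115,110,105,85,68,50,40):
    r=int(round(proj(s,[579.5,12,z])[1])); row=g[r]; m=(row[:,0]-row[:,1])<60
    print(z,r,''.join('#' if k else '.' for k in m[295:335]))
E
```

```text
[580.69060694  31.54264821 124.71127682] [ 0.09088775 -0.27668674 -1.84032186] [ 3.14159041e+00 -3.20393259e-04  2.65865356e-01]
t 15.75 d(cm) [-0.06  0.06  0.62] a [ 0.     -0.0003 -0.0001]
120 181 ............################............
115 183 ............################............
110 185 ............################............
105 187 ............###############.............
85 194 .................######..........#######
68 200 .............###############............
50 207 .............###############............
40 211 ......#############################.....
```

Request:
{"fn": "send_rows", "kwargs": {"series": [{"ax": 0, "ay": 0, "dx": 0.05, "dy": 0, "dz": 0.2, "az": 0, "hand": 1}, {"ax": 0, "ay": 0, "dx": 0.05, "dy": 0, "dz": 0.4, "az": 0, "hand": 1}, {"ax": 0, "ay": 0, "dx": 0.05, "dy": 0, "dz": 0.6, "az": 0, "hand": 1}, {"ax": 0, "ay": 0, "dx": 0.05, "dy": 0, "dz": 0.6, "az": 0, "hand": 1}]}}

```text
clock: 16.15
eef_pos: [580.9, 31.1, 118.3]
tool_rot: [3.141, 0.001, 0.266]
force: [-0.3, -1.3, -1.6]
width: 21.2
gripper_force: 59.0
```

Request:
{"fn": "send_rows", "kwargs": {"series": [{"ax": 0, "ay": 0, "dx": 0, "dy": 0, "dz": 0.1, "az": 0, "hand": 1}, {"ax": 0, "ay": 0, "dx": 0, "dy": 0, "dz": 0.2, "az": 0, "hand": 1}, {"ax": 0, "ay": 0, "dx": 0, "dy": 0, "dz": 0.2, "az": 0, "hand": 1}]}}

```text
clock: 16.45
eef_pos: [581.6, 31.1, 117.2]
tool_rot: [3.141, -0.001, 0.265]
force: [-0.5, -2.2, 3.2]
width: 21.2
gripper_force: 59.5
```

Request:
{"fn": "send_rows", "kwargs": {"series": [{"ax": 0, "ay": 0, "dx": 0, "dy": 0, "dz": 0.1, "az": 0, "hand": 1}, {"ax": 0, "ay": 0, "dx": 0, "dy": 0, "dz": 0.2, "az": 0, "hand": 1}, {"ax": 0, "ay": 0, "dx": 0, "dy": 0, "dz": 0.2, "az": 0, "hand": 1}]}}

```text
clock: 16.75
eef_pos: [581.7, 32.1, 115.0]
tool_rot: [-3.141, -0.002, 0.266]
force: [0.5, 0.0, 0.2]
width: 21.2
gripper_force: 59.4
```

Request:
{"fn": "send_rows", "kwargs": {"series": [{"ax": 0, "ay": 0, "dx": 0, "dy": 0, "dz": 0.1, "az": 0, "hand": 1}, {"ax": 0, "ay": 0, "dx": 0, "dy": 0, "dz": 0.2, "az": 0, "hand": 1}, {"ax": 0, "ay": 0, "dx": 0, "dy": 0, "dz": 0.2, "az": 0, "hand": 1}]}}

```text
clock: 17.05
eef_pos: [580.4, 31.5, 111.8]
tool_rot: [-3.141, 0.002, 0.266]
force: [0.9, -0.0, -5.0]
width: 21.0
gripper_force: 58.9
```

Request:
{"fn": "send_rows", "kwargs": {"series": [{"ax": 0, "ay": 0, "dx": 0, "dy": 0, "dz": 0.15, "az": 0, "hand": 1}, {"ax": 0, "ay": 0, "dx": 0, "dy": 0, "dz": 0.3, "az": 0, "hand": 1}, {"ax": 0, "ay": 0, "dx": 0, "dy": 0, "dz": 0.3, "az": 0, "hand": 1}]}}

```text
clock: 17.35
eef_pos: [580.2, 31.3, 108.9]
tool_rot: [-3.141, 0.002, 0.266]
force: [-0.4, -1.1, -4.4]
width: 21.6
gripper_force: 58.9
```

Request:
{"fn": "send_rows", "kwargs": {"series": [{"ax": 0, "ay": 0, "dx": 0, "dy": 0, "dz": 0.15, "az": 0, "hand": 1}, {"ax": 0, "ay": 0, "dx": 0, "dy": 0, "dz": 0.3, "az": 0, "hand": 1}, {"ax": 0, "ay": 0, "dx": 0, "dy": 0, "dz": 0.3, "az": 0, "hand": 1}]}}

```text
clock: 17.65
eef_pos: [581.3, 31.5, 106.8]
tool_rot: [3.141, -0.0, 0.266]
force: [-1.0, 0.3, 0.6]
width: 21.1
gripper_force: 59.1
```

The push turned to a pull, so the cap has clicked on. I press on to the seat, expected at TCP z of about 101.

Request:
{"fn": "send_rows", "kwargs": {"series": [{"ax": 0, "ay": 0, "dx": 0, "dy": 0, "dz": 0.15, "az": 0, "hand": 1}, {"ax": 0, "ay": 0, "dx": 0, "dy": 0, "dz": 0.3, "az": 0, "hand": 1}, {"ax": 0, "ay": 0, "dx": 0, "dy": 0, "dz": 0.3, "az": 0, "hand": 1}]}}

```text
clock: 17.95
eef_pos: [581.4, 31.5, 103.9]
tool_rot: [3.141, -0.001, 0.266]
force: [-0.3, -0.9, 6.0]
width: 21.2
gripper_force: 59.4
```

Request:
{"fn": "send_rows", "kwargs": {"series": [{"ax": 0, "ay": 0, "dx": 0, "dy": 0, "dz": 0.15, "az": 0, "hand": 1}, {"ax": 0, "ay": 0, "dx": 0, "dy": 0, "dz": 0.3, "az": 0, "hand": 1}, {"ax": 0, "ay": 0, "dx": 0, "dy": 0, "dz": 0.3, "az": 0, "hand": 1}]}}

```text
clock: 18.25
eef_pos: [581.5, 31.5, 101.1]
tool_rot: [3.141, -0.001, 0.266]
force: [-1.0, -1.2, 8.0]
width: 21.3
gripper_force: 59.6
```

Request:
{"fn": "send_rows", "kwargs": {"series": [{"ax": 0, "ay": 0, "dx": 0, "dy": 0, "dz": 0.1, "az": 0, "hand": 1}, {"ax": 0, "ay": 0, "dx": 0, "dy": 0, "dz": 0.1, "az": 0, "hand": 1}, {"ax": 0, "ay": 0, "dx": 0, "dy": 0, "dz": 0.1, "az": 0, "hand": 1}]}}

```text
clock: 18.55
eef_pos: [581.7, 31.4, 100.8]
tool_rot: [3.141, -0.002, 0.266]
force: [-0.6, -1.8, 11.4]
width: 21.0
gripper_force: 60.7
```

Request:
{"fn": "send_rows", "kwargs": {"series": [{"ax": 0, "ay": 0, "dx": 0, "dy": 0, "dz": 0.1, "az": 0, "hand": 1}, {"ax": 0, "ay": 0, "dx": 0, "dy": 0, "dz": 0.1, "az": 0, "hand": 1}]}}

```text
clock: 18.75
eef_pos: [582.0, 31.5, 100.7]
tool_rot: [3.14, -0.002, 0.266]
force: [-4.5, -1.6, 18.2]
width: 21.5
gripper_force: 61.3
```

Request:
{"fn": "send_rows", "kwargs": {"series": [{"ax": 0, "ay": 0, "dx": 0, "dy": 0, "dz": 0.1, "az": 0, "hand": 1}, {"ax": 0, "ay": 0, "dx": 0, "dy": 0, "dz": 0.1, "az": 0, "hand": 1}, {"ax": 0, "ay": 0, "dx": 0, "dy": 0, "dz": 0.1, "az": 0, "hand": 1}, {"ax": 0, "ay": 0, "dx": 0, "dy": 0, "dz": 0.1, "az": 0, "hand": 1}]}}

```text
clock: 19.15
eef_pos: [582.4, 31.5, 100.6]
tool_rot: [3.14, -0.003, 0.266]
force: [-4.7, -1.9, 23.7]
width: 21.4
gripper_force: 62.0
```

Request:
{"fn": "send_rows", "kwargs": {"series": [{"ax": 0, "ay": 0, "dx": 0, "dy": 0, "dz": 0, "az": 0, "hand": 1}, {"ax": 0, "ay": 0, "dx": 0, "dy": 0, "dz": 0, "az": 0, "hand": 1}, {"ax": 0, "ay": 0, "dx": 0, "dy": 0, "dz": 0, "az": 0, "hand": 1}, {"ax": 0, "ay": 0, "dx": 0, "dy": 0, "dz": 0, "az": 0, "hand": 1}, {"ax": 0, "ay": 0, "dx": 0, "dy": 0, "dz": 0, "az": 0, "hand": 1}]}}

```text
clock: 19.65
eef_pos: [582.4, 31.5, 100.7]
tool_rot: [3.14, -0.003, 0.266]
force: [-4.3, -1.2, 24.0]
width: 21.0
gripper_force: 62.0
```

```bash
python3 - <<'E'
from h import *
s=snap('side','sfin'); g=s['pixels'].astype(int); print(read_state()['force'],read_state()['eef_pos'])
for r in range(180,216):
    row=g[r]; print(r,''.join('Y' if k[0]-k[2]>60 and k[1]-k[2]>35 else '#' if k[0]-k[1]<60 else '.' for k in row[295:335]))
print([proj(s,[579.5,12,z])[1].round(1) for z in(98,71,65,5)])
E
```

```text
[-4.67882528 -1.79829917 22.98369287] [582.36871217  31.44643455 100.65552853]
180 ...............############.............
181 ...............############.............
182 ...............#############............
183 ...............#############............
184 ...............#############............
185 ..............##############............
186 .............###############............
187 .............###############............
188 .............###############............
189 .............###############............
190 .............###############......YYY.##
191 .............###############.....YYYYYY#
192 .............###############.....YYYYYY#
193 .............###############.....#######
194 .............###############.....#######
195 .............###############......#.####
196 .............###############..........##
197 .............###############...........#
198 .............###############............
199 .............###############............
200 .............########YY#####............
201 .............###############............
202 .............###############............
203 .............###############............
204 .............###############............
205 .............###############............
206 .............###############............
207 .............###############............
208 .............####################.......
209 .............#####################......
210 .............#####################......
211 ......#############################.....
212 .......#############################....
213 .......#############################....
214 .......############################.....
215 ......#############################.....
[np.float64(189.2), np.float64(199.3), np.float64(201.5), np.float64(223.0)]
```

The cap sits flush on the hexagon, with no gap and the stack straight. The push holds steady at about 24 N, so I hand in.

```bash
python3 -c "
from cell import *
print(finish_job())"
```

```text
the job is handed in; nothing more can be done
None
```

The reservoir stands upright in the clip, and I handed the job in at about 20 s with the vent cap clicked on and still pressed home at about 24 N; the valve pin itself couldn't be seen, so that it is held in is inferred from the cap's height and the force.

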